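# Line up and seat a headlamp service cap

### The job

A headlamp unit lies lens-down on the bench, and its round grey service cap is still standing proud because the notch in its rim is not over the yellow pin. Push one side of the cap's orange bar with a fingertip to turn the cap until the notch is over the pin, then press the cap down fully home and leave it there. Do not grip or straddle the bar or pull the cap up, and leave the loose things around it where they are.

Things in the scene. Friction and masses are not known exactly. Their poses are not given: they have to be found in the camera images.
- headlamp: Black headlamp housing, fixed, 310 mm (its y) by 200 mm (its x), rounded at its -y end, lying lens-down; origin on the bench under its middle. Flat back 86 mm above the bench. On it a black collar, 136 mm diameter, centred at (0, -55 mm) in this frame; at the +y end an aluminium driver unit (top 97 mm) and a grey plug socket (top 102 mm).
- seat_centre (a point): Centre of the collar's top face, on the cap's vertical turning axis, 101 mm above the bench; axes as the housing.
- pin_top (a point): Domed top of the yellow upright pin (10 mm diameter) in the collar, 111.5 mm above the bench, 56 mm from the cap's axis towards the housing's +x. About half of the pin shows outside the cap's rim, with a yellow stripe on the collar behind it.
- turn (a joint): Cap angle (rad): 0 = notch over the pin, positive = notch counter-clockwise of the pin seen from above. Starts between 0.6 and 2.1, so turn it clockwise. Stops at -0.7 and 2.7; light friction (0.05 N m); stays where it is left. The notch clears the pin within about 0.07 rad either way.
- depth (a joint): How far the cap is pressed down (m): 0 = standing proud, as at the start, 0.010 = fully home. A tight seal holds it at any height: pressing takes about 5 N and it stays where it is left. Until notch and pin line up, the pin stops it within 2 mm.
- notch (a point): Middle of the rim notch (about 18 mm wide, 10 mm deep), level with the cap's top face, 51 mm from the axis; a white dot lies next to it. Cap: grey disc, 112 mm diameter, 8 mm thick, top face 120 mm above the bench when proud, 110 mm when home. The point's x axis points from the cap's axis to the notch.
- bar_top (a point): Middle of the orange bar's top, on the cap's axis: press here. 146 mm above the bench when proud, 136 mm when home. The bar runs along the cap's x axis (x towards the notch, y to its left from above), from 34 mm on the notch side to 46 mm on the other; 22 mm wide over its side cheeks, 22 mm high; its 12 mm wide middle ridge is 26 mm high.
- cheek_left: Orange cheek on the bar's +y side (80 x 5 x 22 mm), part of the cap; origin on the cap's axis at the cap's underside. Pushing it near the notch end turns the cap clockwise.
- cheek_right: Orange cheek on the bar's -y side, as the left one. Pushing it near the end away from the notch turns the cap clockwise. Pushing both cheeks at once counts as gripping.
- bulb_mid (a point): Loose aluminium bulb, 38 mm diameter, 48 mm tall, standing on the housing's back; point half-way up. Leave alone.
- screwdriver_grip (a point): Loose screwdriver with red handle, 200 mm long, lying on the bench beyond the housing; point at its handle. Leave alone.
- wrench_grip (a point): Loose steel wrench, 170 mm long, lying on the bench; point at its handle. Leave alone.
- screw_dish: Loose steel dish, 90 mm diameter, 30 mm tall; origin at its underside. Leave alone.
- cleaner: Loose blue bottle, 60 mm diameter, 170 mm tall; origin at its underside. Leave alone.
- spare_ring: Loose black sealing ring, 70 mm outside diameter, 12 mm tall, lying on the bench near the housing's robot side; origin at its underside. Leave alone.
- lens_carton: Loose cardboard box, 90 x 70 x 60 mm; origin at its underside. Leave alone.

How it is judged:
At the end, for the whole second after the job is handed in: The cap is pressed down at least 8.5 of its 10 mm with its notch around the pin (within 0.12 rad), it stays there with nothing touching it, and every loose thing is within 20 mm of where it started (value of joint depth above 0.0085 m and value of joint turn between -0.12 and 0.12 rad and horizontal distance between notch and pin_top below 0.012 m and distance of each of bulb_mid, screwdriver_grip, wrench_grip, screw_dish, cleaner, spare_ring, lens_carton from where it was at the start of the episode below 0.02 m).
It fails at once if the bar is gripped: both of its cheeks are pushed at once with more than 2 N (contact force between the fingers and cheek_left above 2 N and contact force between the fingers and cheek_right above 2 N).
It fails at once if the cap is pulled up by more than 3 mm (value of joint depth below -0.003 m).
It fails at once if a loose thing around the cap is moved by more than 20 mm (distance of any of bulb_mid, screwdriver_grip, wrench_grip, screw_dish, cleaner, spare_ring, lens_carton from where it was at the start of the episode above 0.02 m).
It also fails if it takes over 40 s, if anything falls off the work surface, if the arm or the gripper's body presses on something with over 40 N, if the wrist force passes 120 N, or if a joint passes its speed limit or range.

### The arm

A 6-joint arm with a two-finger parallel gripper is mounted at the origin on the work surface. World frame = base frame: x ahead of the robot, y to its left, z up, the work surface at z = 0. Lengths are in m, angles in rad, forces in N, time in s.
With the tool pointing down it reaches from about 0.25 to 0.775 m from the base axis. Payload 4 kg.
Tool frame: the origin (TCP) lies at the very end of the fingers, on their centre line; the grasp point (between the pads) lies hold_point_z behind it (hold_point_z is the distance from the TCP to the grasp point, in m); z points along the fingers, y is the direction in which the jaws open and shut (so a half turn about z gives the same grasp; the last joint's range is limited). The gripper opens to 94 mm and grips with 3 to 60 N. Pads are 16 mm wide; open, the fingers measure 119 mm over their backs; the gripper's body (75 mm by 177 mm) begins 78 mm behind the grasp point.
Start: joints at [1.053, 0.087, 1.371, -0, 1.684, -0.103], TCP at [0.222, 0.503, 0.206] pointing down, gripper open.
Joint ranges: [-3.1, 3.1], [-0.76, 2.03], [0.27, 2.55], [-1.08, 4.22], [0.17, 2.65], [-2.57, 2.57]. Speed limits (rad/s): [2.79, 2.79, 3.14, 3.14, 3.14, 3.14].

### API

Orientations are given as [roll, pitch, yaw] about the fixed x, y, z axes, in that order (R = Rz(yaw) Ry(pitch) Rx(roll)).
In Python, from bench import * gives the robot as it stands.
- The arm moves only by the tool step_arm, never from a script. Its argument "increments" is text: rows parted by semicolons, each of 6 numbers parted by spaces: the shift along the tool's x, y, z in cm, then the turn, a rotation vector about the tool's x, y, z in rad. A call has 1 to 5 rows; each row shifts and turns the commanded pose from where the row before left it, along the tool's axes as they then stand; what a row does not reach is not made up. A row lasts 1/10 s, in which the tool goes at most 50 mm and 8.59 degrees, less where a joint would pass 70% of its speed; a pose out of reach is approached as far as the arm can. A call is refused whole if a number of a shift passes 5 or a number of a turn 0.15, either way. A call with a gripper value outside its range is refused whole. "claw" is the gripper's target within -1 to 1 (shut at 1, half-way at 0, fully open at -1), set as the call begins (left out, the last holds). The fingers move at their own pace and stop on an object; the grip force is fixed at half the most. Time passes only in rows, so rows that do not move let the fingers close. It gives the time, the measured TCP pose, the force and the opening at its end, in the units of the state.
- get_obs(): the state, without advancing time (a new reading comes with each control period).
- snapshot(name): name is "side" or "top" or "wrist"; returns the picture (420x560x3 uint8, red, green, blue); there is no depth.
- calibration(name): a dict with "camera_matrix" (3x3 intrinsics, pixels), "k1" (the pictures are not rectified: a ray, as slopes to the right and down, at radius r is drawn at 1 + k1 r^2 times it, then the intrinsics apply), "eye" and "orientation" of the camera in the world; the wrist camera has in their place "tool_from_camera" (4x4, takes a point from camera to tool coordinates, whose origin is the TCP and whose axes are the flange's). Camera axes: x right, y up, looking along -z (the intrinsics and any distortion apply to the point x, -y, -z); pixel columns grow to the right and rows downward; lengths in m; the calibration is good to about 2 mm. A picture is of the moment at which its call begins: read the wrist's pose just before it. calibration takes no time and is no camera call.
- close_job(): hands the job in, once; it reports no verdict.
The state is a dict: "time": time; "joint_positions": joint angles; "qvel": joint speeds; "joint_torque": joint torques, N m; "tool_pos": TCP position; "ee_rot": TCP orientation; "wrist_force": force on the tool from outside, world axes, zero at the start; "wrist_torque": the same for the moment, N m; "width": finger opening in m.
Only numpy, scipy, OpenCV 4.12 (cv2) and the standard library are available. Lean on these libraries where they do the work, as an engineer would, in place of code of your own. Each camera call takes 0.05 s, during which the arm holds its last target. There are 200 camera calls.

## Working session

There is one attempt and no reset: what is moved stays moved. The work goes in short steps, Python scripts to look and compute and a tool call to move; the robot and the scene stay as the last step left them, time stands still between calls to the robot, and variables do not carry over. Pictures are saved under pics/ and viewed, about 8 in all and at most 12, crops included, and the job is handed in when it is done.

Besides the shell and the picture viewer there is one more tool, called after ">>>" as name(argument=value, ...), one argument or row to a line, values as JSON. step_arm: Moves the arm, as the interface text tells. Its arguments: {"type":"object","properties":{"increments":{"type":"string"},"claw":{"type":"number"}},"required":["increments"]}

```bash
mkdir -p pics; cat > h.py <<'E'
from bench import *
import numpy as np, cv2
from scipy.spatial.transform import Rotation as R
def cam(name,obs=None):
    c=calibration(name);K=np.array(c["camera_matrix"]);k1=c["k1"]
    if name=="wrist":
        T=np.eye(4);T[:3,:3]=R.from_euler('xyz',obs["ee_rot"]).as_matrix();T[:3,3]=obs["tool_pos"]
        T=T@np.array(c["tool_from_camera"]);return K,k1,T[:3,3],T[:3,:3]
    o=np.array(c["orientation"],float)
    Ro=o if o.shape==(3,3) else R.from_euler('xyz',o).as_matrix()
    return K,k1,np.array(c["eye"]),Ro
def ray(px,C):
    K,k1,e,Ro=C
    p=cv2.undistortPoints(np.array([[px]],float),K,np.array([k1,0,0,0.]))[0,0]
    return e,Ro@np.array([p[0],-p[1],-1])
def onz(px,z,C):
    e,d=ray(px,C);return e+d*(z-e[2])/d[2]
def proj(P,C):
    K,k1,e,Ro=C;q=Ro.T@(np.array(P)-e)
    s=np.array([q[0],-q[1]])/-q[2];s=s*(1+k1*s@s)
    return K[:2,:2]@s+K[:2,2]
def save(n,im):cv2.imwrite("pics/"+n,im[:,:,::-1])
E
python3 - <<'E'
from h import *
o=get_obs();print({k:np.round(v,3) for k,v in o.items()})
print(calibration("top"));print(calibration("wrist"))
try: print(hold_point_z)
except Exception as e: print(e)
for n in("top","side"):
    im=snapshot(n);save(n+"0.png",im);np.save(n+"0.npy",im)
E
```

```text
{'time': np.float64(0.0), 'joint_positions': array([ 1.053,  0.088,  1.372, -0.   ,  1.684, -0.103]), 'qvel': array([ 0.001,  0.001,  0.   , -0.002,  0.001,  0.   ]), 'joint_torque': array([-0.0000e+00, -3.4018e+01, -3.0243e+01,  7.2000e-02,  3.3000e-02,
       -0.0000e+00]), 'tool_pos': array([0.221, 0.503, 0.204]), 'ee_rot': array([-3.139, -0.   ,  2.727]), 'wrist_force': array([1.311, 0.633, 0.57 ]), 'wrist_torque': array([ 0.01 , -0.056,  0.002]), 'width': np.float64(0.094)}
{'camera_matrix': array([[403.14777759,   0.        , 279.82782411],
       [  0.        , 403.14777759, 208.17155134],
       [  0.        ,   0.        ,   1.        ]]), 'k1': -0.10861372482704726, 'eye': array([0.32901711, 0.01969995, 1.12389819]), 'orientation': array([ 0.19992486,  0.00601818, -1.55256464])}
{'camera_matrix': array([[329.39838957,   0.        , 281.73726372],
       [  0.        , 329.39838957, 207.24573608],
       [  0.        ,   0.        ,   1.        ]]), 'k1': -0.04526669396595161, 'tool_from_camera': array([[-3.94444634e-04,  9.72159176e-01,  2.34321106e-01,
         6.72710100e-02],
       [ 9.99999057e-01,  7.52512347e-05,  1.37114444e-03,
         5.99301915e-04],
       [ 1.31533770e-03,  2.34321426e-01, -9.72158289e-01,
        -1.80186538e-01],
       [ 0.00000000e+00,  0.00000000e+00,  0.00000000e+00,
         1.00000000e+00]])}
0.0188
```

View pics/top0.png

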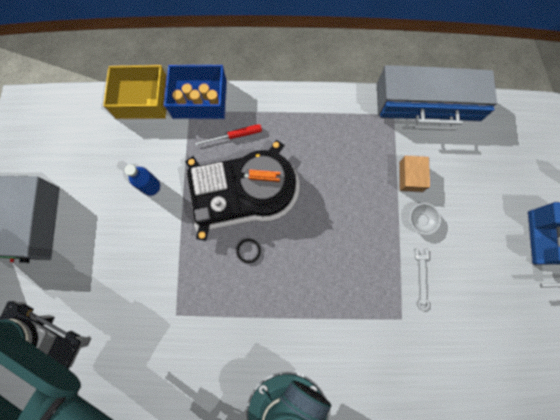

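View pics/side0.png

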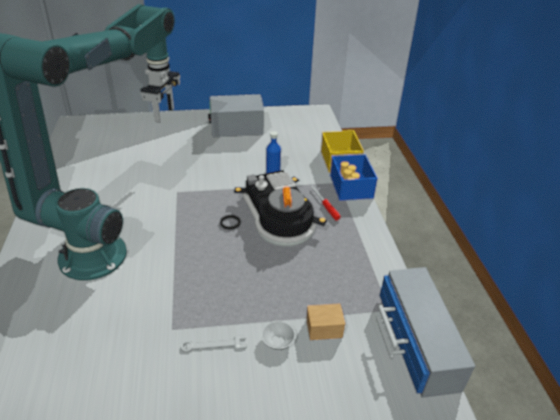

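The top view shows the headlamp around px (240,185) and the cap at about (265,178) with its orange bar. The pin seems to be near (258,155), and the bulb stands on the housing near (218,204).

```bash
python3 - <<'E'
from h import *
im=np.load("top0.npy");C=cam("top")
c=im[130:250,170:310];cv2.imwrite("pics/crop1.png",cv2.resize(c[:,:,::-1],None,fx=5,fy=5,interpolation=cv2.INTER_CUBIC))
hsv=cv2.cvtColor(im,cv2.COLOR_RGB2HSV)
m=cv2.inRange(hsv,(4,170,120),(17,255,255));m[:130]=0;m[250:]=0;m[:,:170]=0;m[:,310:]=0
n,l,s,ce=cv2.connectedComponentsWithStats(m)
for i in range(1,n): 
    if s[i][4]>8: print("or",s[i],ce[i],onz(ce[i],.146,C))
pts=np.argwhere(m)[:,::-1].astype(float)
W=np.array([onz(p,.144,C)[:2] for p in pts]);mu=W.mean(0);u,sv,v=np.linalg.svd(W-mu);print(mu,v[0],np.ptp((W-mu)@v[0]),np.ptp((W-mu)@v[1]))
m=cv2.inRange(hsv,(18,100,120),(35,255,255));m[:130]=0;m[250:]=0;m[:,:170]=0;m[:,310:]=0
n,l,s,ce=cv2.connectedComponentsWithStats(m)
for i in range(1,n): 
    if s[i][4]>3: print("ye",s[i],ce[i],onz(ce[i],.111,C))
E
```

```text
or [250 170  29  11 237] [263.29957806 175.24472574] [0.61096049 0.07237965 0.146     ]
[0.61155158 0.07250374] [-0.0857091  -0.99632021] 0.07333859184219602 0.0228584113088186
ye [273 142   6   6  31] [275.58064516 144.5483871 ] [0.70631416 0.0439587  0.111     ]
ye [256 154   4   3  12] [257.5 155. ] [0.67637165 0.09110807 0.111     ]
ye [188 159   7   6  36] [190.86111111 161.38888889] [0.65646955 0.26735457 0.111     ]
ye [198 232   7   7  39] [201.38461538 234.61538462] [0.46208128 0.22786355 0.111     ]
```

View pics/crop1.png

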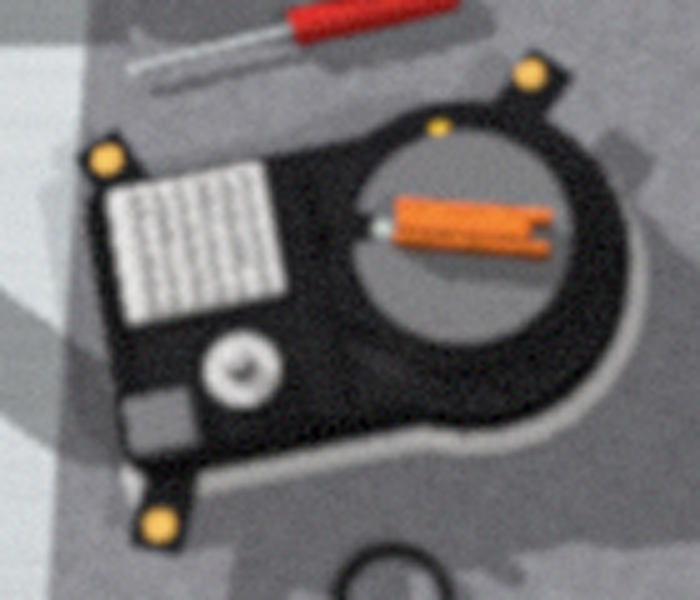

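The notch and white dot are at crop px (360–385,228), which is the world +y side. The pin is at crop (438,127) and the cap centre near (463,237). That gives a turn of about 1.3 rad clockwise. Next I close the fingers and move over the cap for a nearer look.

>>> step_arm(
  increments="-3.4 -1.7 -1.2 0 0 0;-3.4 -1.7 -1.2 0 0 0;-3.4 -1.7 -1.2 0 0 0;-3.4 -1.7 -1.2 0 0 0;-3.4 -1.7 -1.2 0 0 0",
  claw=1,
)

```text
time: 0.6
tool_pos: [0.3435, 0.3557, 0.2654]
ee_rot: [-3.141, -0.0, 2.727]
wrist_force: [-0.1, 0.3, 1.4]
width: 0.0571
```

>>> step_arm(
  increments="-3.4 -1.7 0 0 0 0;-3.4 -1.7 0 0 0 0;-3.4 -1.7 0 0 0 0;-3.4 -1.7 0 0 0 0;-3.4 -1.7 0 0 0 0",
)

```text
time: 1.1
tool_pos: [0.4649, 0.2094, 0.265]
ee_rot: [-3.141, -0.001, 2.727]
wrist_force: [0.9, 0.6, 0.9]
width: 0.0174
```

>>> step_arm(
  increments="-3.4 -1.7 0 0 0 0;-3.4 -1.7 0 0 0 0;-3.4 -1.7 0 0 0 0;-3.4 -1.7 0 0 0 0;-3.4 -1.7 0 0 0 0",
)

```text
time: 1.6
tool_pos: [0.5862, 0.0631, 0.2648]
ee_rot: [-3.141, -0.001, 2.727]
wrist_force: [0.7, -0.9, 0.5]
width: 0.0007
```

>>> step_arm(
  increments="0 0 0 0 0 0.146;0 0 0 0 0 0.146;0 0 0 0 0 0.146;0 0 0 0 0 0.146;0 0 0 0 0 0.146",
)

```text
time: 2.1
tool_pos: [0.5854, 0.0644, 0.2647]
ee_rot: [-3.14, -0.001, 1.991]
wrist_force: [0.2, -0.7, 1.8]
width: 0.0006
```

>>> step_arm(
  increments="0 0 0 0 0 0.146;0 0 0 0 0 0.146;0 0 0 0 0 0;0 0 0 0 0 0",
)

```text
time: 2.5
tool_pos: [0.5855, 0.0644, 0.265]
ee_rot: [-3.141, -0.0, 1.708]
wrist_force: [-0.2, -0.5, 0.4]
width: 0.0005
```

>>> step_arm(
  increments="-3.5 0 0 0 0 0;0 0 0 0 0 0;0 0 0 0 0 0",
)

```text
time: 2.8
tool_pos: [0.5903, 0.0295, 0.2652]
ee_rot: [-3.141, -0.001, 1.705]
wrist_force: [-0.0, 0.5, -0.2]
width: 0.0004
```

```bash
python3 - <<'E'
from h import *
o=get_obs();im=snapshot("wrist");save("w1.png",im);np.save("w1.npy",im);import pickle;pickle.dump(o,open("w1.pkl","wb"))
C=cam("wrist",o);print(o["tool_pos"],o["ee_rot"],o["joint_positions"],proj([.612,.0785,.12],C))
E
```

```text
[0.59025011 0.02950324 0.26520731] [-3.14110072e+00 -7.40297323e-04  1.70520463e+00] [-4.63576183e-02  1.77014024e-01  1.15325569e+00  6.58858099e-04
  1.81193990e+00 -1.80608961e-01] [310.18924515 151.16728343]
```

View pics/w1.png

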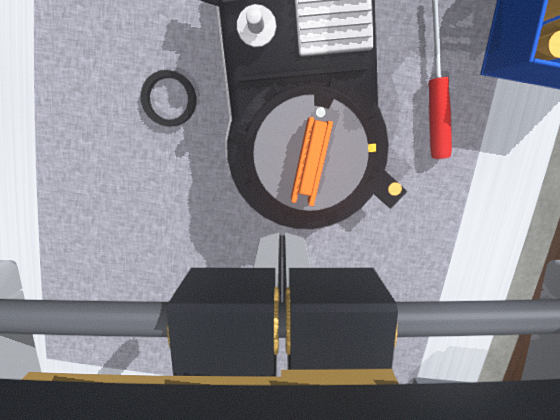

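The wrist view is clear: cap disc centred near (311,152), notch at (323,100), pin and stripe at (372,148), bulb at (256,25).

```bash
cat > meas.py <<'E'
from h import *
def meas(im,C,guess=(.612,.0785),dz=0.):
    hsv=cv2.cvtColor(im,cv2.COLOR_RGB2HSV)
    g=np.array(proj([*guess,.12-dz],C))
    yy,xx=np.mgrid[:420,:560];near=(np.hypot(xx-g[0],yy-g[1])<85)
    br=hsv[:,:,2]>75
    lowsat=hsv[:,:,1]<70
    ora=(cv2.inRange(hsv,(3,150,110),(17,255,255))>0)&near
    ye=(cv2.inRange(hsv,(20,130,120),(35,255,255))>0)&near
    # cap disc: radial edge scan
    P=[]
    for a in np.radians(np.arange(0,360,4)):
        vs=[]
        rs=np.arange(.040,.066,.0005)
        for r in rs:
            u,v=proj([guess[0]+r*np.cos(a),guess[1]+r*np.sin(a),.12-dz],C);u=int(round(u));v=int(round(v))
            vs.append(float(im[v,u].mean()) if 0<=v<420 and 0<=u<560 else np.nan)
        d=np.diff(cv2.blur(np.array(vs)[None],(5,1))[0]);i=np.argmin(d)
        P.append((guess[0]+rs[i]*np.cos(a),guess[1]+rs[i]*np.sin(a)))
    P=np.array(P);w=np.ones(len(P),bool)
    for _ in range(6):
        A=np.c_[2*P[w],np.ones(w.sum())];s=np.linalg.lstsq(A,(P[w]**2).sum(1),rcond=None)[0]
        c=s[:2];r=np.sqrt(s[2]+c@c);e=np.hypot(*(P-c).T)-r;w=abs(e)<max(.0015,1.5*np.median(abs(e)))
    print("disc",c.round(4),"r",round(r,4),"n",w.sum())
    pts=np.argwhere(ora)[:,::-1].astype(float)
    W=np.array([onz(p,.142-dz,C)[:2] for p in pts]);mu=W.mean(0);v=np.linalg.svd(W-mu,full_matrices=False)[2]
    print("bar",mu.round(4),"az",np.arctan2(v[0][1],v[0][0]).round(3),"L,w",np.ptp((W-mu)@v[0]).round(4),np.ptp((W-mu)@v[1]).round(4))
    q=np.argwhere(ye)[:,::-1].astype(float)
    if len(q):
        m=q.mean(0);p=onz(m,.110,C)[:2];print("yellow",m.round(1),len(q),p.round(4),"az",np.arctan2(*(p-c)[::-1]).round(3),"r",np.hypot(*(p-c)).round(4))
    return c
E
python3 - <<'E'
from meas import *
import pickle
im=np.load("w1.npy");C=cam("wrist",pickle.load(open("w1.pkl","rb")))
c=meas(im,C)
for px in((323,100),(320,113)):
    p=onz(px,.12,C)[:2];print("notch/dot",p,np.arctan2(*(p-c)[::-1]),np.hypot(*(p-c)))
print("bulb",onz((257,30),.11,C))
c=meas(np.load("top0.npy"),cam("top"))
E
```

```text
disc [0.6128 0.0756] r 0.056 n 83
bar [0.6123 0.0726] az -1.637 L,w 0.0795 0.0224
yellow [371.9 147.3] 61 [0.674  0.0903] az 0.236 r 0.0629
notch/dot [0.61673702 0.12766306] 1.4961894273554708 0.05220331870364861
notch/dot [0.61579792 0.11547845] 1.496896677693202 0.039982616013774626
bulb [0.54640389 0.18299831 0.11      ]
disc [0.6146 0.0763] r 0.0573 n 57
bar [0.6123 0.0726] az -1.641 L,w 0.0766 0.0244
yellow [233.1 179.5] 34 [0.6085 0.153 ] az 1.65 r 0.0769
```

Measured: axis ≈ (0.613, 0.0765), bar and notch azimuth 1.50, pin azimuth 0.236, so the turn needed is about 1.26 rad clockwise. The radii fit: 56 mm for the cap, 52 mm for the notch. I'll come in beside the left cheek with the shut fingers.

>>> step_arm(
  increments="0 0 0 0 0 0.1;0 0 0 0 0 0.1;3.6 -0.8 0 0 0 0;3.6 -0.8 0 0 0 0;0 0 2 0 0 0",
)

```text
time: 3.35
tool_pos: [0.5796, 0.1077, 0.249]
ee_rot: [3.135, -0.004, 1.512]
wrist_force: [0.4, -0.0, 1.4]
width: 0.0006
```

>>> step_arm(
  increments="0 0 3.5 0 0 0;0 0 3.5 0 0 0;0 0 2 0 0 0;0 0 0 0 0 0",
)

```text
time: 3.75
tool_pos: [0.5764, 0.1035, 0.1511]
ee_rot: [-3.133, 0.001, 1.507]
wrist_force: [-0.4, -0.2, -0.0]
width: 0.0004
```

>>> step_arm(
  increments="0 0 1.2 0 0 0;0 0 1.2 0 0 0;0 0.6 0 0 0 0;0 0.6 0 0 0 0;0 0 0 0 0 0",
)

```text
time: 4.25
tool_pos: [0.5918, 0.102, 0.1319]
ee_rot: [3.141, -0.001, 1.505]
wrist_force: [-0.2, 0.4, -0.6]
width: 0.0004
```

>>> step_arm(
  increments="0 0.3 0 0 0 0;0.22 0.26 0 0 0 0.1;0.22 0.26 0 0 0 0.1;0.22 0.26 0 0 0 0.1;0 0 0 0 0 0",
)

```text
time: 4.75
tool_pos: [0.6028, 0.1072, 0.1318]
ee_rot: [-3.141, -0.0, 1.205]
wrist_force: [-3.1, 1.7, 0.5]
width: 0.0002
```

```bash
python3 - <<'E'
from meas import *
o=get_obs();im=snapshot("wrist");save("w2.png",im);np.save("w2.npy",im)
C=cam("wrist",o);print(o["tool_pos"],o["ee_rot"],o["wrist_force"])
meas(im,C)
t=snapshot("top");save("t2.png",cv2.resize(t[130:250,170:310],None,fx=5,fy=5))
E
```

```text
[0.60281822 0.10716731 0.13179943] [-3.14115609e+00 -2.39246207e-04  1.20524207e+00] [-3.10167835  1.73547132  0.45683722]
disc [0.6137 0.0772] r 0.0553 n 48
bar [0.6266 0.1011] az -1.058 L,w 0.0295 0.0243
yellow [280.7 325.4] 234 [0.579  0.0463] az -2.416 r 0.0465
```

View pics/w2.png

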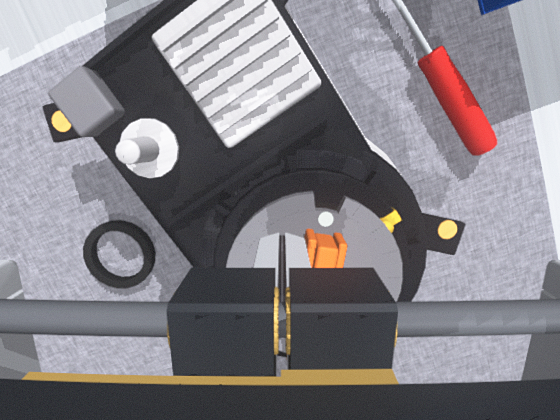

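The fingertip is on the left cheek (about 3.5 N) and the cap is turning. The notch is at (328,200), the dot at (325,219) and the pin at (391,219). I continue along the arc.

>>> step_arm(
  increments="0.2 0.25 0 0 0 0.1;0.2 0.25 0 0 0 0.1;0.2 0.25 0 0 0 0.1;0.2 0.25 0 0 0 0.1;0 0 0 0 0 0",
)

```text
time: 5.35
tool_pos: [0.6156, 0.1089, 0.1317]
ee_rot: [3.141, -0.001, 0.806]
wrist_force: [-3.1, 0.9, 1.0]
width: 0.0004
```

>>> step_arm(
  increments="0.2 0.25 0 0 0 0.1;0.2 0.25 0 0 0 0.1;0.2 0.25 0 0 0 0.1;0.2 0.25 0 0 0 0.1;0 0 0 0 0 0",
)

```text
time: 5.85
tool_pos: [0.628, 0.1059, 0.1316]
ee_rot: [-3.141, -0.001, 0.408]
wrist_force: [-2.0, 1.3, 0.3]
width: 0.0002
```

```bash
python3 - <<'E'
from meas import *
o=get_obs();im=snapshot("wrist");save("w3.png",im)
np.save("w3.npy",im);import pickle;pickle.dump(o,open("w3.pkl","wb"))
C=cam("wrist",o);print(o["tool_pos"],o["ee_rot"],o["wrist_force"],o["joint_positions"])
E
```

```text
[0.62803582 0.10593604 0.13161652] [-3.14141565e+00 -8.51456062e-04  4.07674741e-01] [-2.02197727  1.27328445  0.32447556] [7.78760973e-02 3.02948119e-01 1.26425136e+00 4.43214682e-04
 1.57364493e+00 1.24099904e+00]
```

View pics/w3.png

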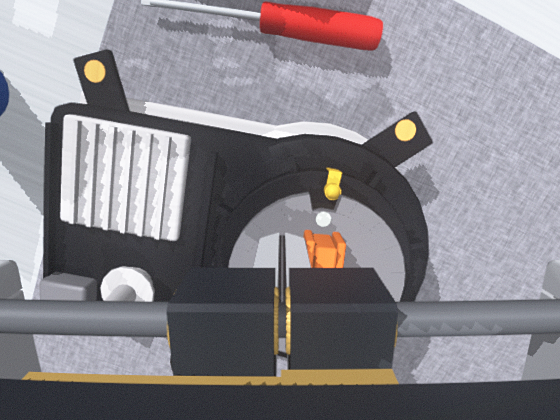

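The notch is nearly at the pin: pin dome at (332,191), notch spanning about x 309–335 at row 200, dot at (323,219). I compute the remaining angle.

```bash
python3 - <<'E'
from meas import *
import pickle
C=cam("wrist",pickle.load(open("w3.pkl","rb")));im=np.load("w3.npy")
c=np.array([.613,.0765])
def s(n,px,z):
    p=onz(px,z,C)[:2];print(n,p.round(4),np.arctan2(*(p-c)[::-1]).round(3),np.hypot(*(p-c)).round(4))
s("pin",(332,191),.1115);s("dot",(323,219),.12);s("notch",(322,200),.12);s("screwlug",(405,130),.09)
hsv=cv2.cvtColor(im,cv2.COLOR_RGB2HSV)
m=cv2.inRange(hsv,(3,150,110),(17,255,255));m[:225]=0;m[266:]=0
q=np.argwhere(m)[:,::-1].astype(float)
W=np.array([onz(p,.142,C)[:2] for p in q if 240<=p[1]<262]);
# bar midline per image row
q=np.array([[ (r:=np.where(m[y]>0)[0]).min()/2+r.max()/2,y] for y in range(242,264)])
W=np.array([onz(p,.143,C)[:2] for p in q]);l=np.polyfit(W[:,0],W[:,1],1);print("bar az",np.arctan(l[0]),"y at axis x",np.polyval(l,.613))
save("w3c.png",cv2.resize(im[150:270,220:420],None,fx=4,fy=4,interpolation=cv2.INTER_CUBIC))
E
```

```text
pin [0.6679 0.0893] 0.229 0.0564
dot [0.6511 0.0888] 0.312 0.0401
notch [0.6615 0.0943] 0.352 0.0517
screwlug [0.7219 0.0577] -0.171 0.1105
bar az 0.4958699260629142 y at axis x 0.07022837725472658
```

View pics/w3c.png

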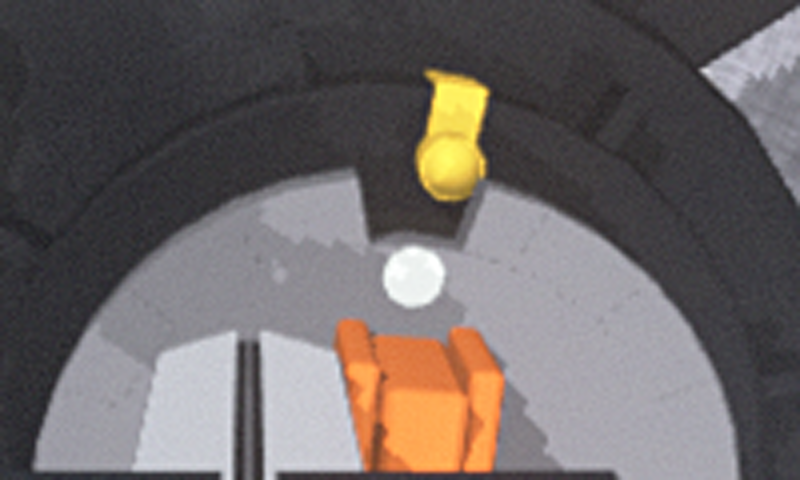

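>>> step_arm(
  increments="0.09 0.115 0 0 0 0.045;0.09 0.115 0 0 0 0.045;0 0 0 0 0 0",
)

```text
time: 6.2
tool_pos: [0.6304, 0.1046, 0.1316]
ee_rot: [-3.141, -0.001, 0.318]
wrist_force: [-2.0, 0.9, 0.2]
width: 0.0006
```

```bash
python3 - <<'E'
from meas import *
import pickle
c=np.array([.613,.0765])
def s(n,px,z,C):
    p=onz(px,z,C)[:2];print(n,p.round(4),np.arctan2(*(p-c)[::-1]).round(3),np.hypot(*(p-c)).round(4))
C=cam("wrist",pickle.load(open("w3.pkl","rb")))
s("before outer",(325.2,194),.12,C);s("inner",(324,210.3),.12,C)
o=get_obs();im=snapshot("wrist");np.save("w4.npy",im);pickle.dump(o,open("w4.pkl","wb"))
print(o["tool_pos"],o["ee_rot"],o["wrist_force"])
save("w4c.png",cv2.resize(im[150:270,220:420],None,fx=4,fy=4,interpolation=cv2.INTER_CUBIC))
E
```

```text
before outer [0.6656 0.0942] 0.324 0.0555
inner [0.6563 0.0906] 0.315 0.0455
[0.63038407 0.10461988 0.13163385] [-3.14131841e+00 -7.96958199e-04  3.18056468e-01] [-2.01389231  0.88025864  0.15637459]
```

View pics/w4c.png

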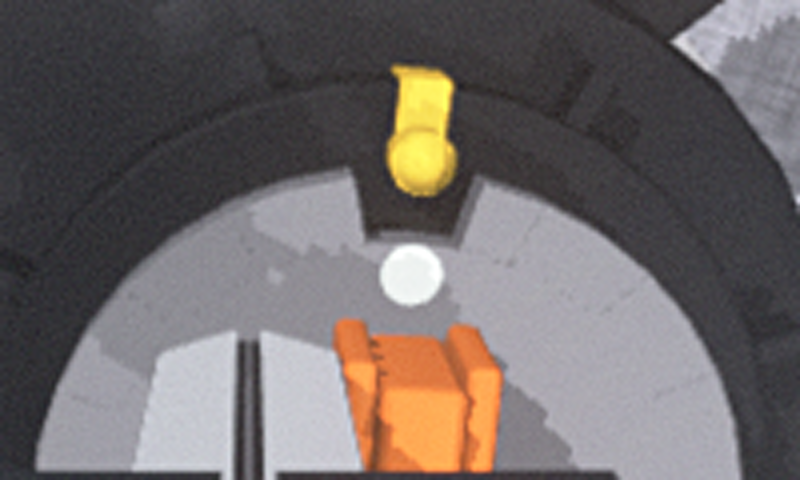

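```bash
python3 - <<'E'
from meas import *
import pickle
c=np.array([.613,.0765])
C=cam("wrist",pickle.load(open("w4.pkl","rb")))
for n,px,z in(("pin",(325.2,190.7),.1115),("outer",(323.8,193.5),.12),("inner",(323.2,210),.12),("dot",(322.8,218.7),.12)):
    p=onz(px,z,C)[:2];print(n,p.round(4),np.arctan2(*(p-c)[::-1]).round(3),np.hypot(*(p-c)).round(4))
E
```

```text
pin [0.6674 0.0886] 0.219 0.0558
outer [0.6668 0.0904] 0.253 0.0555
inner [0.6571 0.0873] 0.24 0.0455
dot [0.652  0.0857] 0.232 0.04
```

About 0.025 rad remains. I nudge that far, back off, rise, and go over the bar centre.

>>> step_arm(
  increments="0.05 0.06 0 0 0 0.02;0 0 0 0 0 0;0 -0.7 0 0 0 0;0 -0.8 0 0 0 0;0 0 -1 0 0 0",
)

```text
time: 6.75
tool_pos: [0.6255, 0.1192, 0.1401]
ee_rot: [-3.141, 0.003, 0.296]
wrist_force: [-1.1, 0.3, -0.5]
width: 0.0004
```

>>> step_arm(
  increments="0 0 -2.5 0 0 0;-1.3 1.8 0 0 0 0;-1.3 1.8 0 0 0 0;0 0 0 0 0 0;0 0 0 0 0 0",
)

```text
time: 7.25
tool_pos: [0.6125, 0.0763, 0.1673]
ee_rot: [3.142, -0.002, 0.294]
wrist_force: [0.6, -0.5, -0.7]
width: 0.0006
```

```bash
python3 - <<'E'
from meas import *
import pickle
o=get_obs();im=snapshot("wrist");np.save("w5.npy",im);pickle.dump(o,open("w5.pkl","wb"))
print(o["tool_pos"],o["ee_rot"],o["wrist_force"])
save("w5c.png",cv2.resize(im[150:300,220:420],None,fx=4,fy=4,interpolation=cv2.INTER_CUBIC))
E
```

```text
[0.61253517 0.07631911 0.16728058] [ 3.14158793e+00 -1.53982760e-03  2.94196882e-01] [ 0.6150194  -0.4806739  -0.69584252]
```

View pics/w5c.png

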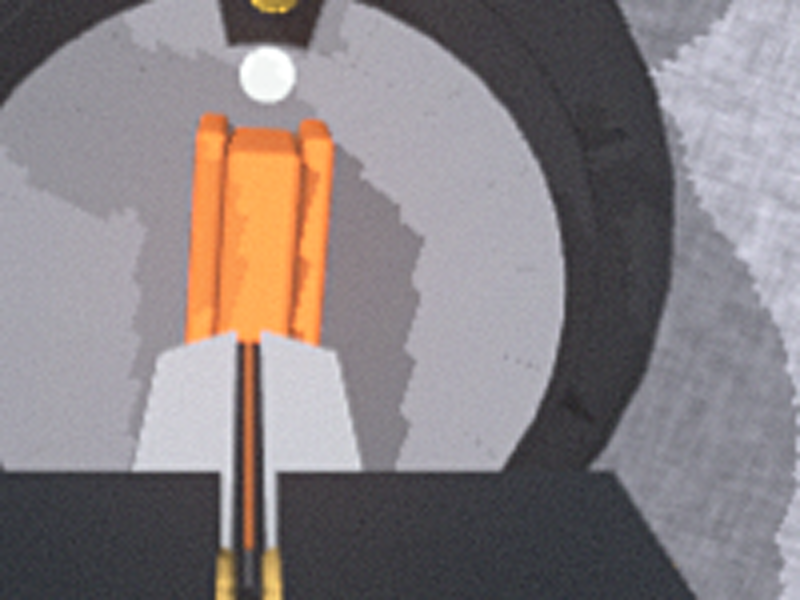

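The notch now straddles the pin evenly (notch edges at 220 and 325, pin at 271), and the fingertips are over the bar's middle. I press down slowly.

>>> step_arm(
  increments="0 0 1 0 0 0;0 0 0.8 0 0 0;0 0 0.5 0 0 0;0 0 0.3 0 0 0;0 0 0 0 0 0",
)

```text
time: 7.8
tool_pos: [0.6119, 0.0766, 0.1398]
ee_rot: [-3.141, 0.001, 0.295]
wrist_force: [0.2, -0.3, 0.4]
width: 0.0004
```

>>> step_arm(
  increments="0 0 0.3 0 0 0;0 0 0.3 0 0 0;0 0 0 0 0 0",
)

```text
time: 8.1
tool_pos: [0.6122, 0.0764, 0.1362]
ee_rot: [3.142, -0.001, 0.295]
wrist_force: [-1.8, -0.1, 7.4]
width: 0.0008
```

>>> step_arm(
  increments="0 0 0.2 0 0 0;0 0 0 0 0 0",
)

```text
time: 8.3
tool_pos: [0.6123, 0.0765, 0.1361]
ee_rot: [3.141, -0.003, 0.295]
wrist_force: [-4.6, 0.2, 11.9]
width: 0.0003
```

>>> step_arm(
  increments="0 0 0.2 0 0 0;0 0 0 0 0 0",
)

```text
time: 8.5
tool_pos: [0.6124, 0.0765, 0.136]
ee_rot: [3.141, -0.004, 0.295]
wrist_force: [-7.2, 0.9, 18.0]
width: 0.0007
```

The TCP stopped at 0.136 m, exactly the home height, with the force rising to 18 N, so the cap is bottomed. I rise and check.

>>> step_arm(
  increments="0 0 -1 0 0 0;0 0 -3 0 0 0;-2.5 0 -4 0 0 0;-2.5 0 -2 0 0 0;0 0 0 0 0 0",
)

```text
time: 9.0
tool_pos: [0.5648, 0.0612, 0.2354]
ee_rot: [3.139, -0.008, 0.294]
wrist_force: [0.1, 0.3, 0.4]
width: 0.0008
```

```bash
python3 - <<'E'
from meas import *
o=get_obs();im=snapshot("wrist");print(o["tool_pos"],o["wrist_force"]);C=cam("wrist",o)
np.save("w6.npy",im);meas(im,C,(.613,.0765),.010)
u,v=map(int,proj([.613,.0765,.11],C));u=max(u,100);v=max(v,75);save("w6c.png",cv2.resize(im[v-75:v+75,u-100:u+100],None,fx=4,fy=4,interpolation=cv2.INTER_CUBIC))
E
```

```text
[0.56477283 0.06118209 0.23539015] [0.1203389  0.31655351 0.44762977]
disc [0.6128 0.0755] r 0.056 n 85
bar [0.61   0.0751] az -2.908 L,w 0.0792 0.0216
yellow [285.9  81.6] 202 [0.6704 0.0888] az 0.227 r 0.0591
```

View pics/w6c.png

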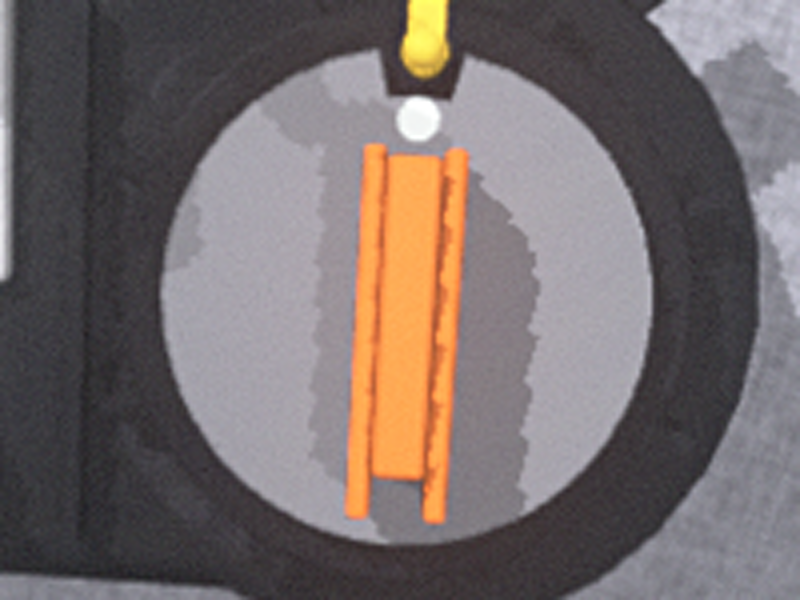

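The cap is home: its disc radius reads exactly 56.0 mm on the home plane, where a proud cap would read about 58 mm. The pin sits in the notch, and the bar azimuth of 0.234 matches the pin's 0.227.

```bash
python3 -c "
from bench import *
print(close_job())"
```

```text
the job is handed in; nothing more can be done
None
```

I turned the cap about 1.27 rad clockwise by pushing only its left cheek with the shut fingertips. I then pressed it home on the bar's centre, withdrew, and handed the job in at about 9 s.

- **Depth:** the fingers stopped at 0.136 m, the bar's home height, with the force rising to 18 N. Afterwards the cap's disc measured 56.0 mm radius on the home plane, which matches a cap pressed fully down.
- **Alignment:** the bar was within about 0.01 rad of the pin, and the last picture shows the pin inside the notch.
- **Contact:** forces while pushing were about 3.5 N at most, on one cheek only, and the cap was never pulled up.
- **Loose things:** the arm stayed clear of them, but I took no final picture to measure their positions.
- **Disagreeing readings:** automatic readings of the bar, pin and stripe in some pictures (the first top view and the second wrist view) were wrong because of other orange or yellow areas or the hidden bar. One estimate of the bar's angle from its partly hidden midline was also off. I dropped these and used the notch, dot and pin pixels instead.

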